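# Lock out the bench isolator with the C-hook

## Robot

A 7-joint arm with a two-finger parallel gripper is mounted at the origin on the work surface. World frame = base frame: x ahead of the robot, y to its left, z up, the work surface at z = 0. Lengths are in m, angles in rad, forces in N, time in s.
With the tool pointing down it reaches from about 0.425 to 0.925 m from the base axis. Payload 6.8 kg.
Tool frame: the origin (TCP) lies on the centre line of the jaws, within the pads' length; the fingertips stand 17 mm ahead of it and the grasp point (between the pads) lies 2 mm behind it; x points along the fingers, z is the direction in which the jaws open and shut, and the axes are right-handed (so a half turn about x gives the same grasp; the last joint's range is limited). The gripper opens to 85 mm and grips with 20 to 120 N. Pads are 22 mm wide; open, the fingers measure 114 mm over their backs; the gripper's body (76 mm by 85 mm) begins 54 mm behind the grasp point. The pads swing forward as they close: fully open they stand 13 mm farther back than shut.
Start: joints at [1.208, 0.477, 0.022, 1.555, -0.011, 1.109, -0.083], TCP at [0.17, -0.653, 0.248] pointing down, gripper open.
Joint ranges: [-2.96, 2.96], [-0.34, 2.1], [-1.41, 1.46], [0.24, 2.44], [-1.37, 4.51], [0.17, 1.92], [-2.96, 2.96]. Speed limits (rad/s): [2.39, 2.39, 3.14, 3.14, 3.14, 3.14, 3.14].

## Interface

Orientations are given as a 3x3 rotation matrix whose columns are the frame's x, y, z axes.
In Python, from plant import arm, cams, workorder gives the robot as it stands.
- The arm moves only by the tool arm_command, never from a script. Its argument "deltas" is a list of rows, each a list of 5 numbers: the shift along the tool's x, y, z in m, then the turn about the tool's x in degrees, then the gripper command: -1 is fully open, 1 is shut, values between are in proportion. In form: [[tx, ty, tz, roll, grip], ...]. A call has 1 to 12 rows; each row is the pose to reach, as a shift and turn from the pose measured when the call began, along the tool's axes at that moment; what a row does not reach only later rows make up. A row lasts 1/12 s, in which the tool goes at most 41.7 mm and 7.16 degrees, less where a joint would pass 70% of its speed; a pose out of reach is approached as far as the arm can. A call with a gripper value outside its range is refused whole. The fingers move at their own pace and stop on an object; "squeeze" is the grip in N (left out, the last holds). Time passes only in rows, so rows that repeat a pose let the fingers close. It gives the time, the measured TCP pose, the force and the opening at its end, in the units of the state.
- arm.sense(): the state, without advancing time (a new reading comes with each control period).
- cams.read_camera(name): name is "side" or "top" or "wrist"; returns a dict with "color" (384x512x3 uint8, red, green, blue), "mtx" (3x3 intrinsics, pixels), "T" (4x4, takes a point from camera to world coordinates). Camera axes: x right, y up, looking along -z (the intrinsics and any distortion apply to the point x, -y, -z); pixel columns grow to the right and rows downward; lengths in m; the calibration is good to about 2 mm. The wrist camera is an equidistant fisheye: a pixel r from the principal point sees the ray r / f radians off the axis. A picture is of the moment at which its call begins. There is no depth.
- workorder.close_job(): hands the job in, once; it reports no verdict.
The state is a dict: "time_s": time; "joint_positions": joint angles; "dq": joint speeds; "joint_torque": joint torques, N m; "eef_pos": TCP position; "ee_rot": TCP orientation; "wrist_force": force on the tool from outside, world axes, zero at the start; "ft_torque": the same for the moment, N m; "opening": finger opening in m.
Only numpy, scipy, OpenCV 4.12 (cv2) and the standard library are available. Lean on these libraries where they do the work, as an engineer would, in place of code of your own. Each camera call takes 0.05 s, during which the arm holds its last target. There are 200 camera calls.

## Task

Lock out the bench isolator: push its red slide fully to OFF, so that the red eye comes into line behind the fixed steel eye, then take the C-hook and, with it standing on the station's top, swing its curved bar through both eyes along its own arc without forcing it (never over 16 N on the steel eye). Press it home with a firm but gentle push (about 10 N) for a moment so that its brass collar bears on the steel eye, let go and leave it there, and leave the other things on the bench alone.

Things in the scene. Friction and masses are not known exactly. Their poses are not given: they have to be found in the camera images.
- eye (a point): Centre of the fixed steel eye: a closed ring of 7 mm round bar, hole 13 mm (12.5 mm clear), upright on the station's top face, this point 10 mm above that face. Station's axes: z up, the hole runs along x. The hook enters from the +x side towards -x on a circle of radius 50 mm centred at (0, -50 mm) of this frame: counter-clockwise from above.
- arc_centre (a point): Point on the station's top face (z = that face) at the centre of the 50 mm circle that the hook follows; station's axes. The fixed eye is at angle 90 deg from +x, the slide's eye, when in line, at 110 deg. The face is flat and free from -75 to 80 mm in x, -80 to 155 mm in y, but for the eyes, the slide and two low guide rails.
- paddle (a point): Centre of the isolator slide's red paddle: 12 mm thick along the travel, 40 mm wide, 46 mm tall, this point 24.5 mm above the top face; station's axes. An 8 mm bar, its middle 10 mm above the face, joins it to the slide's red eye (same size as the steel eye) 50 mm nearer to the arc centre. It slides straight towards the arc centre, on the line at 110 deg from +x.
- isolator (a joint): Isolator slide, m: 0 = ON (drawn away from the arc centre), 0.032 = OFF, its end stop (pushed towards it). At 0.030 its eye is exactly on the hook's circle; the hook's tapered tip pushes it back those last 2 mm. About 3 N of friction; stays where left.
- hook_grip (a point): Centre of the C-hook's red grip block: 26 mm along x, 34 mm along y, 50 mm tall, standing on its foot 25 mm below this point. Pinch it across x. z up; x points from the arc's centre to the block: arc centre at (-50 mm, 0). The bar leaves the +y side and runs counter-clockwise (from above) on the 50 mm circle to the tip, 112 deg round.
- hook_tip (a point): Tip of the hook's bar, 112 deg round the arc from the block, 10 mm above the foot; the bar tapers from 10 to 5 mm over its last 7 mm.
- hook: The loose C-hook, 0.13 to 0.22 kg; origin at its arc's centre at foot level. Steel bar 10 mm thick, its middle 10 mm above the foot, level with the eyes when it stands on the station: 1.2 mm of play all round. A brass stop collar (20 mm across, 6 mm thick) is clamped on the bar anywhere from 38 to 56 deg round from the block; it bears on the steel eye when home, its centre 6.5 mm from the eye's.
- steel_eye: The fixed steel eye itself; origin at its foot on the station's top face, 10 mm below its hole's centre; station's axes.
- station: The grey lockout station, 155 x 235 mm, 37 mm tall, fixed on the bench mat (mat top at z = 0.003), with its slide. Origin at its underside, straight below the arc centre; axes as for the eye.
- spool: Bystander, leave alone: solder spool, aluminium, 52 mm across, 40 mm tall; origin at its underside's centre.
- flux: Bystander, leave alone: amber flux jar with blue cap, 44 mm across, 45 mm tall; origin at its underside's centre.
- cleaner: Bystander, leave alone: white cleaner bottle, 68 mm across, 170 mm tall; origin at its underside's centre.
- tweezers: Bystander, leave alone: black tweezers, 126 mm long, lying flat; origin at its underside's centre.
- driver: Bystander, leave alone: small screwdriver, 160 mm long, lying flat; origin at its underside's centre.
- sponge: Bystander, leave alone: brass tip-cleaner cup, 60 mm across, 35 mm tall; origin at its underside's centre.
- board: Bystander, leave alone: blue circuit board, 90 x 60 mm, lying flat; origin at its underside's centre.
There are look-alikes about, which are no part of the job. Leave any blue or green look-alike of the hook alone.

How it is judged:
On the way, in this order (a step that is already met when the one before it is completed fails the run):
1. the isolator slide is fully OFF (within 3 mm of its stop), the hook not yet in the eye (value of joint isolator above 0.029 m and distance between hook_tip and eye above 0.02 m), for 0.2 s.
2. the hook is through both eyes, its collar on the steel eye, pressed there with more than 7 N (distance between hook and arc_centre below 0.012 m and angle between hook's own z axis and vertical below 0.12 rad and x of hook_tip in the frame of eye below -0.03 m and value of joint isolator above 0.026 m and contact force between hook and steel_eye above 7 N), for 0.2 s.
At the end, for the whole second after the job is handed in: The slide is OFF (joint over 0.026) and the hook stands level (within 0.12 rad) on the station through both eyes: its arc centre within 12 mm of the station's, its tip more than 30 mm beyond the fixed eye along the hole's axis (36 to 46 mm when home), at rest and released (distance between hook and arc_centre below 0.012 m and angle between hook's own z axis and vertical below 0.12 rad and x of hook_tip in the frame of eye below -0.03 m and value of joint isolator above 0.026 m and linear speed of hook below 0.01 m/s); the robot touches nothing.
It fails at once if the hook is forced: more than 16 N between hook and steel eye (contact force between hook and steel_eye above 16 N).
It fails at once if one of the bystanders is disturbed (moved over 20 mm) (distance of any of spool, flux, cleaner, tweezers, driver, sponge, board from where it was at the start of the episode above 0.02 m).
It also fails if it takes over 72 s, if anything falls off the work surface, if the arm or the gripper's body presses on something with over 40 N, if the wrist force passes 120 N, or if a joint passes its speed limit or range.

## Working session

There is one attempt and no reset: what is moved stays moved. The work goes in short steps, Python scripts to look and compute and a tool call to move; the robot and the scene stay as the last step left them, time stands still between calls to the robot, and variables do not carry over. Pictures are saved under pics/ and viewed, about 8 in all and at most 12, crops included, and the job is handed in when it is done.

Besides the shell and the picture viewer there is one more tool, called as name(argument=value, ...) on one line, values as JSON. arm_command: Moves the arm, as the interface text tells. Its arguments: {"type":"object","properties":{"deltas":{"type":"array","items":{"type":"array","items":{"type":"number"}}},"squeeze":{"type":"number"}},"required":["deltas"]}

```bash
mkdir -p pics; ls
cat > h.py <<'E'
import numpy as np, cv2
from plant import arm, cams, workorder
def cap(n,fn=None):
    d=cams.read_camera(n)
    if fn: cv2.imwrite('pics/'+fn,d['color'][:,:,::-1])
    return d
def ray(d,u,v):
    K=d['mtx'];x=(u-K[0,2])/K[0,0];y=(v-K[1,2])/K[1,1]
    return x,y
def at(d,u,v,z,fish=False):
    x,y=ray(d,u,v)
    if fish:
        r=np.hypot(x,y); r=max(r,1e-9); c=np.array([np.sin(r)*x/r,-np.sin(r)*y/r,-np.cos(r)])
    else: c=np.array([x,-y,-1.])
    T=d['T']; w=T[:3,:3]@c; o=T[:3,3]
    return o+w*(z-o[2])/w[2]
def proj(d,P,fish=False):
    T=d['T']; c=T[:3,:3].T@(np.asarray(P)-T[:3,3]); x,y,z=c[0],-c[1],-c[2]
    if fish:
        s=np.hypot(x,y); r=np.arctan2(s,z); x,y=x/s*r,y/s*r
    else: x,y=x/z,y/z
    K=d['mtx']; return np.array([K[0,0]*x+K[0,2],K[1,1]*y+K[1,2]])
E
python3 - <<'E'
from h import *
s=arm.sense()
print({k:np.round(v,3).tolist() for k,v in s.items()})
ims=[]
for n in ['top','side','wrist']:
    d=cap(n); print(n,np.round(d['mtx'],1).tolist(),np.round(d['T'],3).tolist(),[k for k in d])
    cv2.imwrite(f'pics/{n}0.png',cv2.resize(d['color'][:,:,::-1],(800,600),interpolation=cv2.INTER_CUBIC))
    np.save(f'{n}0.npy',d,allow_pickle=True)
E
```

```text
pics
{'time_s': 0.0, 'joint_positions': [1.208, 0.478, 0.022, 1.556, -0.012, 1.109, -0.083], 'dq': [-0.001, -0.001, 0.0, -0.001, 0.001, 0.001, -0.0], 'joint_torque': [-0.001, -59.646, 1.608, -28.12, 0.013, 0.009, 0.0], 'eef_pos': [0.17, -0.653, 0.247], 'ee_rot': [[-0.001, 0.968, 0.252], [0.002, 0.252, -0.968], [-1.0, -0.0, -0.002]], 'wrist_force': [0.373, 0.432, -0.011], 'ft_torque': [0.033, 0.03, -0.056], 'opening': 0.085}
top [[437.9, 0.0, 259.8], [0.0, 437.9, 197.4], [0.0, 0.0, 1.0]] [[0.008, 0.999, -0.05, 0.473], [-1.0, 0.008, -0.003, -0.068], [-0.003, 0.05, 0.999, 1.387], [0.0, 0.0, 0.0, 1.0]] ['color', 'mtx', 'T']
side [[352.5, 0.0, 258.3], [0.0, 352.5, 195.8], [0.0, 0.0, 1.0]] [[-0.943, 0.211, -0.258, 0.277], [-0.332, -0.644, 0.689, 0.627], [-0.021, 0.736, 0.677, 0.748], [0.0, 0.0, 0.0, 1.0]] ['color', 'mtx', 'T']
wrist [[297.3, 0.0, 255.9], [0.0, 297.3, 194.7], [0.0, 0.0, 1.0]] [[0.253, 0.927, 0.277, 0.241], [-0.968, 0.242, 0.072, -0.635], [-0.0, -0.286, 0.958, 0.373], [0.0, 0.0, 0.0, 1.0]] ['color', 'mtx', 'T']
```

View pics/top0.png

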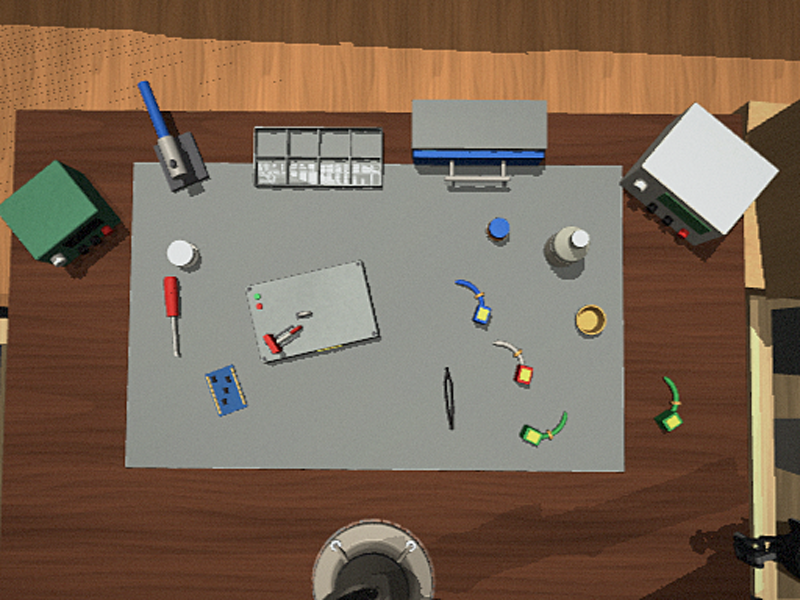

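View pics/side0.png

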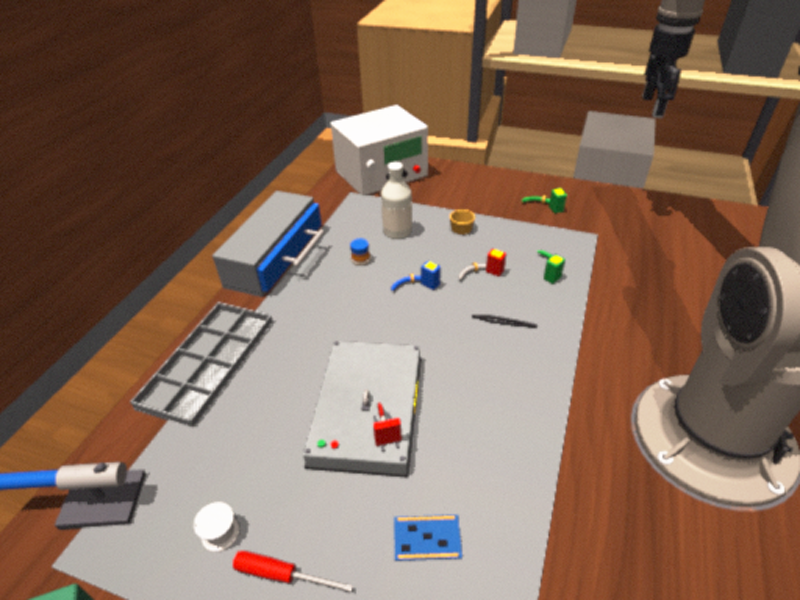

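Top view (800×600 scale): station corners (247,286), (362,261), (380,337), (265,361); steel eye at (304,314); paddle at (272,342). The red hook block is at (524,374), its steel tip at (497,343). The side view agrees, and shows the blue and green look-alikes.

Run:
```python
from h import *
d=np.load('top0.npy',allow_pickle=True).item(); s=.64
c=[at(d,u*s,v*s,.040)[:2] for u,v in [(247,286),(362,261),(380,337),(265,361)]]
print(np.round(c,4)); c=np.array(c)
print([round(np.linalg.norm(c[i]-c[(i+1)%4]),4) for i in range(4)])
yd=(c[0]+c[3]-c[1]-c[2]); yaw=np.arctan2(-yd[0],yd[1]); print('yaw',np.degrees(yaw))
R=np.array([[np.cos(yaw),-np.sin(yaw)],[np.sin(yaw),np.cos(yaw)]])
ac=c.mean(0)-R@[.0025,.0375]; print('arc c',ac,'eye',ac+R@[0,.05], 'paddle ON',ac+R@(.132*np.array([np.cos(1.92),np.sin(1.92)])))
print('eye px meas',at(d,304*s,314*s,.055),'paddle meas',at(d,272*s,342*s,.088))
print('block',at(d,524*s,374*s,.053),'tip',at(d,497*s,343*s,.013))
im=d['color'].astype(int); m=(im[:,:,0]>150)&(im[:,:,1]<90)&(im[:,:,2]<90)
n,l,st,ce=cv2.connectedComponentsWithStats(m.astype(np.uint8))
for i in range(1,n):
    if st[i,4]>8: print(st[i],ce[i]/s)
```

```text
[[ 0.5825  0.2513]
 [ 0.634   0.0246]
 [ 0.484  -0.0126]
 [ 0.435   0.213 ]]
[np.float64(0.2325), np.float64(0.1545), np.float64(0.2308), np.float64(0.1524)]
yaw 12.521991311349185
arc c [0.53957153 0.0819406 ] eye [0.52873081 0.13075124] paddle ON [0.46858992 0.19323125]
eye px meas [0.52745635 0.13547792 0.055     ] paddle meas [0.47242081 0.19035528 0.088     ]
block [ 0.41442366 -0.29351752  0.053     ] tip [ 0.47416387 -0.2461989   0.013     ]
[435 148   4   4   9] [682.29166667 233.50694444]
[105 177   8  25 154] [169.28774351 294.61241883]
[164 194   4   4  10] [258.59375 305.3125 ]
[169 214   9  12  48] [269.95442708 343.32682292]
[333 234   8   4  13] [526.08173077 367.42788462]
[331 237   8   9  21] [521.42857143 378.94345238]
```

arm_command(deltas=[[0.0,0.035,-0.03,0,-1],[0.01,0.07,-0.06,0,-1],[0.015,0.105,-0.09,0,-1],[0.02,0.14,-0.12,0,-1],[0.03,0.175,-0.15,0,-1],[0.03,0.21,-0.18,0,-1],[0.04,0.245,-0.21,0,-1],[0.045,0.28,-0.24,0,-1],[0.05,0.315,-0.27,0,-1],[0.05,0.346,-0.296,0,-1],[0.05,0.346,-0.296,0,-1],[0.05,0.346,-0.296,0,-1]])

```text
time_s: 1.15
eef_pos: [0.4352, -0.2707, 0.1977]
ee_rot: [[0.002, 0.965, 0.264], [0.005, 0.264, -0.965], [-1.0, 0.003, -0.004]]
wrist_force: [-0.2, -0.3, 0.0]
opening: 0.0855
```

Run:
```python
from h import *
d=cap('wrist'); np.save('hook.npy',d,allow_pickle=True)
cv2.imwrite('pics/hook.png',cv2.resize(d['color'][:,:,::-1],(800,600),interpolation=cv2.INTER_CUBIC))
s=arm.sense(); print(s['time_s'],s['eef_pos'],s['dq'].__abs__().max() if hasattr(s['dq'],'max') else s['dq'])
```

```text
1.2 [ 0.4330218  -0.27432307  0.19774274] 0.0827224128317919
```

View pics/hook.png

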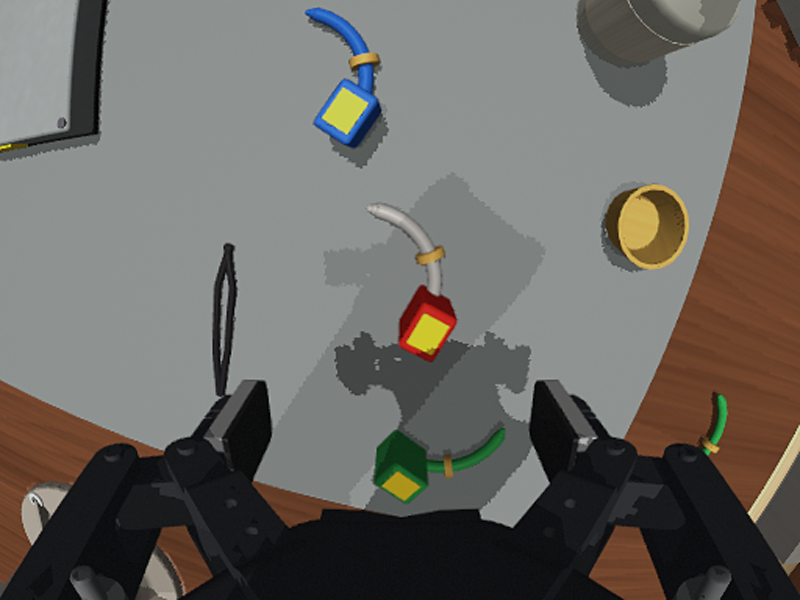

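The wrist view (800×600) shows the red hook: yellow label centre (432,334), collar (429,256), tip (371,207). The green look-alike is at (402,470), near the camera's lower side.

```bash
cat > fit.py <<'E'
from h import *
from scipy.optimize import least_squares
def fithook(d,foot,label,tip,col,barpts,fish=True):
    # pixel (native) obs
    def model(p):
        c=np.array(p[:2]); f=lambda a,r=.05,z=.01:[c[0]+r*np.cos(p[2]+a),c[1]+r*np.sin(p[2]+a),foot+z]
        r=[proj(d,f(0,z=.05),fish)-label, proj(d,f(np.radians(112)),fish)-tip, proj(d,f(p[3]),fish)-col]
        for b in barpts:
            w=at(d,*b,foot+.01,fish)[:2]; r.append([(np.linalg.norm(w-c)-.05)*1000])
        return np.concatenate(r)
    b=at(d,*label,foot+.05,fish)[:2]; best=None
    for y in np.linspace(-3,3,7):
        q=least_squares(model,[b[0]-.05*np.cos(y),b[1]-.05*np.sin(y),y,.8])
        if best is None or q.cost<best.cost: best=q
    return best.x,best.fun
E
python3 - <<'E'
from fit import *
d=np.load('hook.npy',allow_pickle=True).item(); s=.64
im=d['color'].astype(int); 
m=(im[:,:,0]>170)&(im[:,:,1]>150)&(im[:,:,2]<110); n,l,st,ce=cv2.connectedComponentsWithStats(m.astype(np.uint8))
for i in range(1,n):
    if st[i,4]>30: print(st[i],ce[i]/s)
    if abs(ce[i]/s-[432,334]).max()<15 and st[i,4]>60: lab=ce[i]
p,r=fithook(d,.003,lab,np.array([371,207.])*s,np.array([429,256.])*s,np.array([[398,219],[418,238],[434,275]])*s)
print('arc c,yaw,col',p[:2],np.degrees(p[2:]),np.round(r,2))
print('block',p[:2]+.05*np.array([np.cos(p[2]),np.sin(p[2])]))
print('label alone',at(d,*lab,.053,True),'green', at(d,402*s,475*s,.053,True), 'tw',at(d,228*s,320*s,.005,True))
E
```

```text
[226  34  12   8  59] [361.94385593  57.83898305]
[206  56  30  29 450] [344.31597222 110.22222222]
[396 118  45  54 963] [644.2692108 224.2114486]
[260 201  28  24 386] [427.0199158  333.03513601]
arc c,yaw,col [ 0.42711405 -0.24514487] [255.70153301  49.62717653] [-0.34  0.75 -0.95  0.71  0.35 -0.12 -0.69 -1.19  0.38]
block [ 0.4147654  -0.29359599]
label alone [ 0.41559703 -0.29369928  0.053     ] green [ 0.30642552 -0.30778139  0.053     ] tw [ 0.36880452 -0.15390827  0.005     ]
```

arm_command(deltas=[[-0.01,0.016,-0.036,-2,-1],[-0.02,0.032,-0.071,-4,-1],[-0.02,0.048,-0.107,-6,-1],[-0.02,0.064,-0.142,-8,-1],[-0.02,0.08,-0.178,-10,-1],[-0.02,0.096,-0.214,-12,-1],[-0.02,0.112,-0.249,-14,-1],[-0.02,0.128,-0.285,-16,-1],[-0.02,0.144,-0.32,-17,-1],[-0.02,0.16,-0.356,-17,-1],[-0.02,0.177,-0.391,-17,-1],[-0.02,0.177,-0.391,-17,-1]])

```text
time_s: 2.2
eef_pos: [0.5025, 0.157, 0.2198]
ee_rot: [[0.002, 0.843, 0.539], [0.008, 0.539, -0.842], [-1.0, 0.006, -0.006]]
wrist_force: [0.0, 0.8, 0.7]
opening: 0.0853
```

arm_command(deltas=[[0,0,0,0,-1],[0,0,0,0,-1]])

```text
time_s: 2.37
eef_pos: [0.5026, 0.157, 0.2196]
ee_rot: [[0.002, 0.842, 0.539], [0.009, 0.539, -0.842], [-1.0, 0.006, -0.006]]
wrist_force: [-0.7, -0.2, -0.1]
opening: 0.0853
```

Run:
```python
from h import *
d=cap('wrist'); np.save('st.npy',d,allow_pickle=True)
cv2.imwrite('pics/st.png',cv2.resize(d['color'][:,:,::-1],(800,600),interpolation=cv2.INTER_CUBIC))
s=arm.sense(); print(s['time_s'],s['eef_pos'],abs(np.array(s['dq'])).max(),s['joint_positions'])
```

```text
2.4167 [0.50254665 0.15580558 0.21957628] 0.014531997143694138 [-0.01538007  0.30201697 -0.47771469  1.91694593  0.16079349  0.95573203
 -1.57016384]
```

View pics/st.png

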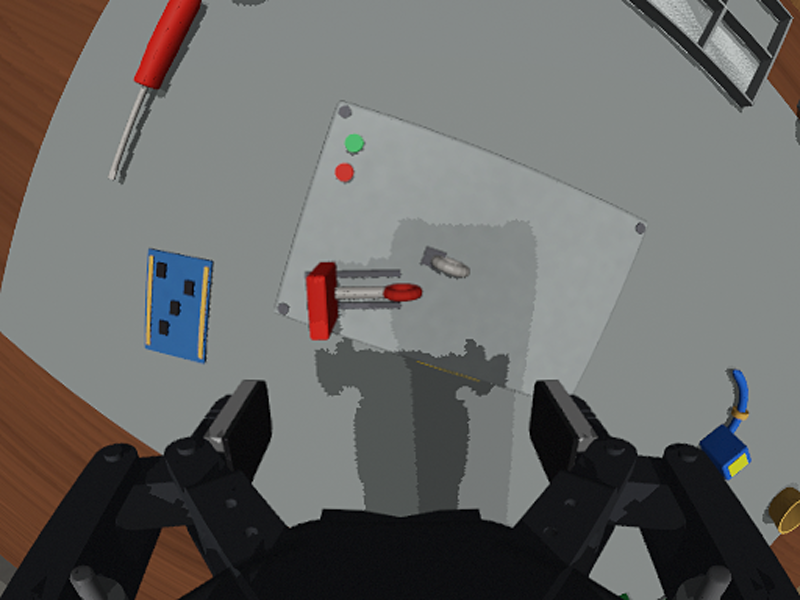

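The wrist view shows the station clearly: corners (340,101), (648,222), (275,308). The steel eye is near (450,264), the red eye at (403,292) and the paddle at (322,302), ON.

```bash
cat > stfit.py <<'E'
from h import *
from scipy.optimize import least_squares
C=np.array([[-.075,-.08],[.08,-.08],[.08,.155],[-.075,.155]])
def w(p,q,z): c,s=np.cos(p[2]),np.sin(p[2]); q=np.asarray(q); return np.array([p[0]+c*q[0]-s*q[1],p[1]+s*q[0]+c*q[1],z])
def stfit(d,p,fish=True,ok=lambda u,v:v<240,rng=7,iters=4):
    g=cv2.GaussianBlur(cv2.cvtColor(d['color'],cv2.COLOR_RGB2GRAY),(0,0),.8).astype(np.float32)
    for it in range(iters):
        R=max(2,rng-2*it); obs=[]
        for i in range(4):
            a,b=C[i],C[(i+1)%4]; e=(b-a)/np.linalg.norm(b-a); nrm=np.array([e[1],-e[0]])
            for t in np.linspace(.06,.94,40):
                q=a+(b-a)*t; u0=proj(d,w(p,q,.040),fish); n=proj(d,w(p,q+nrm*.003,.040),fish)-u0; n/=np.linalg.norm(n)
                if not(ok(*u0) and 5<u0[0]<506 and 5<u0[1]<378): continue
                ts=np.arange(-R-1,R+1.01,.25); pr=cv2.remap(g,(u0[0]+n[0]*ts).astype(np.float32)[None],(u0[1]+n[1]*ts).astype(np.float32)[None],cv2.INTER_LINEAR)[0]
                gr=pr[8:]-pr[:-8]; k=gr.argmin()   # top light -> dark outward
                if gr[k]<-12: obs.append((q,nrm,u0,n,ts[k+4],i))
        def res(x):
            return [ (proj(d,w(x,q,.040),fish)-u0)@n-t for q,nr,u0,n,t,i in obs]
        r=least_squares(res,p,loss='soft_l1',f_scale=.5); p=r.x
    f=np.array(res(p)); 
    return p,[(i,sum(o[5]==i for o in obs),round(float(np.median(f[[k for k,o in enumerate(obs) if o[5]==i]])),2)) for i in range(4) if any(o[5]==i for o in obs)],np.median(abs(f))
E
python3 - <<'E'
from stfit import *
p0=[.5396,.0819,np.radians(12.5)]
d=np.load('st.npy',allow_pickle=True).item(); p,i,m=stfit(d,p0); print('wrist',p[:2],np.degrees(p[2]),i,m)
t=np.load('top0.npy',allow_pickle=True).item(); q,i,m=stfit(t,p0,False,lambda u,v:True,4); print('top',q[:2],np.degrees(q[2]),i,m)
dr=np.array([np.cos(np.radians(110)),np.sin(np.radians(110))])
im=cv2.resize(d['color'][:,:,::-1],None,fx=3,fy=3,interpolation=cv2.INTER_CUBIC)
def dot(P,col): 
    u=proj(d,P,True)*3+1; cv2.circle(im,tuple(int(x) for x in u),2,col,-1)
for a in np.linspace(0,2*np.pi,24,endpoint=False):
    for R_,col in((.0065,(255,255,0)),(.0135,(0,255,0))):
        dot(w(p,[0,.05+R_*np.cos(a)],.05+R_*np.sin(a)),col)
        dot(w(p,dr*(.082)+dr*R_*np.cos(a),.05+R_*np.sin(a)),col)
for c in C: dot(w(p,c,.04),(255,0,255))
for a,b in((-6,-20),(6,-20),(6,20),(-6,20)):
    v=dr*(.132+a/1000)+np.array([-dr[1],dr[0]])*b/1000; dot(w(p,v,.0875),(255,255,0))
cv2.imwrite('pics/st2.png',im[180:720,450:1250][:540])
E
```

```text
wrist [0.54129493 0.08560863] 13.480612619250534 [(1, 40, 0.03), (2, 39, 0.01), (3, 11, 0.73)] 0.23418998722348297
top [0.54030535 0.08714252] 13.390512309326365 [(0, 40, 0.52), (1, 40, 0.54), (2, 38, 0.74), (3, 40, 0.74)] 0.620443254005156
```

View pics/st2.png

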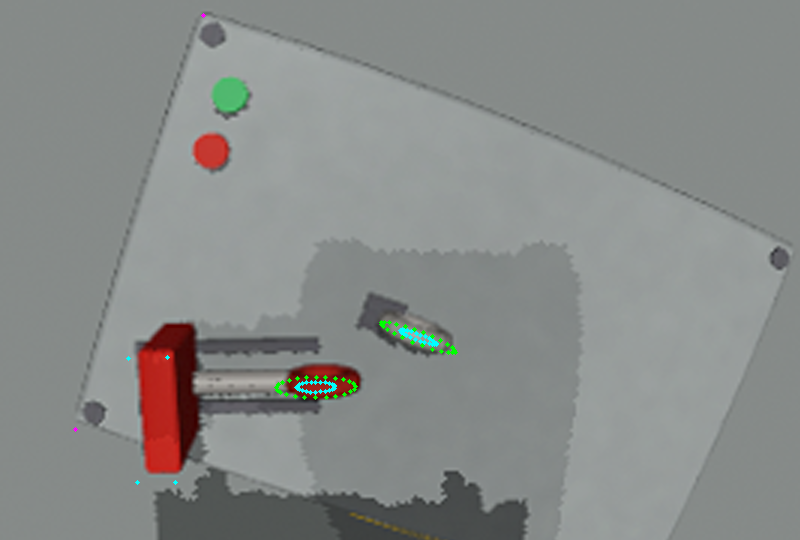

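The dots sit about 2–3 mm low on the eye and paddle. The edge line I fitted is probably inset, perhaps a chamfer, so I'll refit with a free inset.

```bash
cat > stfit2.py <<'E'
import stfit
from stfit import *
def fit2(d,p,**k):
    best=None
    C0=np.array([[-.075,-.08],[.08,-.08],[.08,.155],[-.075,.155]]); sg=np.array([[1,1],[-1,1],[-1,-1],[1,-1]])
    for ins in np.arange(0,.0036,.0005):
        stfit.C=C0+sg*ins; r=stfit.stfit(d,p,**k); 
        if best is None or r[2]<best[1][2]: best=(ins,r)
    return best
E
python3 - <<'E'
from stfit2 import *
p0=[.5416,.086,np.radians(13.4)]
d=np.load('st.npy',allow_pickle=True).item()
im=d['color'].astype(int)
# exclude gripper and its shadow: keep v<215 native
b=fit2(d,p0,ok=lambda u,v:v<222); print('wrist',b[0],b[1][0][:2],np.degrees(b[1][0][2]),b[1][1:])
t=np.load('top0.npy',allow_pickle=True).item(); q=fit2(t,p0,fish=False,ok=lambda u,v:True,rng=4); print('top',q[0],q[1][0][:2],np.degrees(q[1][0][2]),q[1][1:])
p=b[1][0]
# red paddle top face in wrist
m=(im[:,:,0]>120)&(im[:,:,1]<60)&(im[:,:,2]<60)
dr=np.array([np.cos(np.radians(110)),np.sin(np.radians(110))])
def st(P): c,s=np.cos(p[2]),np.sin(p[2]); e=P[:2]-p[:2]; return np.array([c*e[0]+s*e[1],-s*e[0]+c*e[1]])
for nm,uv,z in(('paddle top ctr',(450+162,180+409),.0875),('steel eye ctr',(450+419,180+331),.05),('red eye',(450+323,180+380),.05),('red eye top',(450+323,180+372),.06)):
    P=at(d,*(np.array(uv)/3),z,True); S=st(P); print(nm,P,'station',np.round(S*1000,1),'r,ang',np.hypot(*S)*1000,np.degrees(np.arctan2(S[1],S[0])))
E
```

```text
Traceback (most recent call last):
  File "stfit2.py", line 7, in fit2
    stfit.C=C0+sg*ins; r=stfit.stfit(d,p,**k);
                         ^^^^^^^^^^^
AttributeError: 'function' object has no attribute 'stfit'
```

```bash
sed -i 's/^import stfit$/import stfit as S_/; s/from stfit import \*/from stfit import w,proj,at,np,cv2,cap,arm,least_squares/; s/stfit\.C=/S_.C=/; s/r=stfit\.stfit/r=S_.stfit/' stfit2.py
cat > m.py <<'E'
from stfit2 import *
p0=[.5416,.086,np.radians(13.4)]
d=np.load('st.npy',allow_pickle=True).item()
b=fit2(d,p0,ok=lambda u,v:v<222); print('wrist',b[0],b[1][0][:2],np.degrees(b[1][0][2]),b[1][1:])
t=np.load('top0.npy',allow_pickle=True).item(); q=fit2(t,p0,fish=False,ok=lambda u,v:True,rng=4); print('top',q[0],q[1][0][:2],np.degrees(q[1][0][2]),q[1][1:])
p=b[1][0]
def st(P): c,s=np.cos(p[2]),np.sin(p[2]); e=P[:2]-p[:2]; return np.array([c*e[0]+s*e[1],-s*e[0]+c*e[1]])
for nm,uv,z in(('paddle top ctr',(450+162,180+409),.0875),('steel eye ctr',(450+419,180+331),.05),('red eye',(450+323,180+380),.05)):
    P=at(d,*(np.array(uv)/3),z,True); S=st(P); print(nm,P,'station',np.round(S*1000,1),'r,ang',np.hypot(*S)*1000,np.degrees(np.arctan2(S[1],S[0])))
E
python3 m.py
```

```text
wrist 0.0 [0.54121256 0.08560243] 13.503947979479042 ([(1, 40, -0.01), (2, 39, -0.04), (3, 4, -1.02)], np.float64(0.16391632626392755))
top 0.0025 [0.5407599  0.08709169] 13.448080269504993 ([(0, 40, -0.15), (1, 40, -0.02), (2, 40, -0.23), (3, 40, -0.1)], np.float64(0.23091993406182515))
paddle top ctr [0.47349456 0.19455328 0.0875    ] station [-40.4 121.8] r,ang 128.2810026160025 108.35891763045427
steel eye ctr [0.5314584  0.13476346 0.05      ] station [ 2.  50.1] r,ang 50.119364853004 87.71849196110362
red eye [0.49938769 0.15281468 0.05      ] station [-25.   75.1] r,ang 79.16315967594598 108.3892442550989
```

arm_command(deltas=[[0.02,-0.0035,-0.025,-1,0],[0.05,-0.0035,-0.048,-1,0],[0.08,-0.0035,-0.048,-1,0],[0.11,-0.0035,-0.048,-1,0],[0.125,-0.0035,-0.048,-1,0],[0.135,-0.0035,-0.048,-1,0],[0.143,-0.0035,-0.048,-1,0],[0.143,-0.0035,-0.048,-1,0],[0.143,-0.0035,-0.048,-1,0]])

```text
time_s: 3.17
eef_pos: [0.4746, 0.195, 0.0773]
ee_rot: [[0.002, 0.834, 0.551], [0.008, 0.551, -0.834], [-1.0, 0.006, -0.005]]
wrist_force: [-0.0, -0.0, -1.7]
opening: 0.0428
```

arm_command(deltas=[[0,0,0,0,1],[0,0,0,0,1],[0,0,0,0,1],[0,0,0,0,1],[0,0,0,0,1],[0,0,0,0,1]], squeeze=25)

```text
time_s: 3.67
eef_pos: [0.4753, 0.1956, 0.0785]
ee_rot: [[0.004, 0.834, 0.552], [0.008, 0.552, -0.834], [-1.0, 0.008, -0.005]]
wrist_force: [-1.8, -0.2, 7.4]
opening: 0.0115
```

arm_command(deltas=[[0,0,0.006,0,1],[0,0,0.012,0,1],[0,0,0.018,0,1],[0,0,0.022,0,1],[0,0,0.026,0,1],[0,0,0.026,0,1]])

```text
time_s: 4.17
eef_pos: [0.4906, 0.1726, 0.0786]
ee_rot: [[0.005, 0.835, 0.55], [0.008, 0.55, -0.835], [-1.0, 0.008, -0.004]]
wrist_force: [-0.3, -1.0, 3.4]
opening: 0.0115
```

arm_command(deltas=[[0,0,0.002,0,1],[0,0,0.004,0,1],[0,0,0.005,0,1],[0,0,0.005,0,1]])

```text
time_s: 4.5
eef_pos: [0.4908, 0.1723, 0.0786]
ee_rot: [[0.002, 0.833, 0.553], [0.012, 0.553, -0.833], [-1.0, 0.008, -0.008]]
wrist_force: [-9.0, 10.8, 5.4]
opening: 0.0115
```

arm_command(deltas=[[0,0,-0.001,0,0.2],[0,0,-0.001,0,0.2],[0,0,-0.001,0,0.2],[0,0,-0.001,0,0.2],[-0.03,0,-0.001,0,0.2],[-0.06,0,-0.001,0,0.2],[-0.09,0,-0.001,0,0.2],[-0.12,0,-0.001,0,0.0]])

```text
time_s: 5.17
eef_pos: [0.4901, 0.1709, 0.1998]
ee_rot: [[0.002, 0.834, 0.552], [0.011, 0.552, -0.834], [-1.0, 0.008, -0.008]]
wrist_force: [1.0, -0.1, -0.7]
opening: 0.043
```

Run:
```python
from h import *
d=cap('wrist'); np.save('st3.npy',d,allow_pickle=True)
s=arm.sense(); print(s['time_s'],s['eef_pos'],s['opening'])
im=cv2.resize(d['color'][:,:,::-1],None,fx=2,fy=2,interpolation=cv2.INTER_CUBIC)
cv2.imwrite('pics/st3.png',im[60:660,112:912])
```

```text
5.2167 [0.49309832 0.17239027 0.20565233] 0.042736774571285434
```

View pics/st3.png

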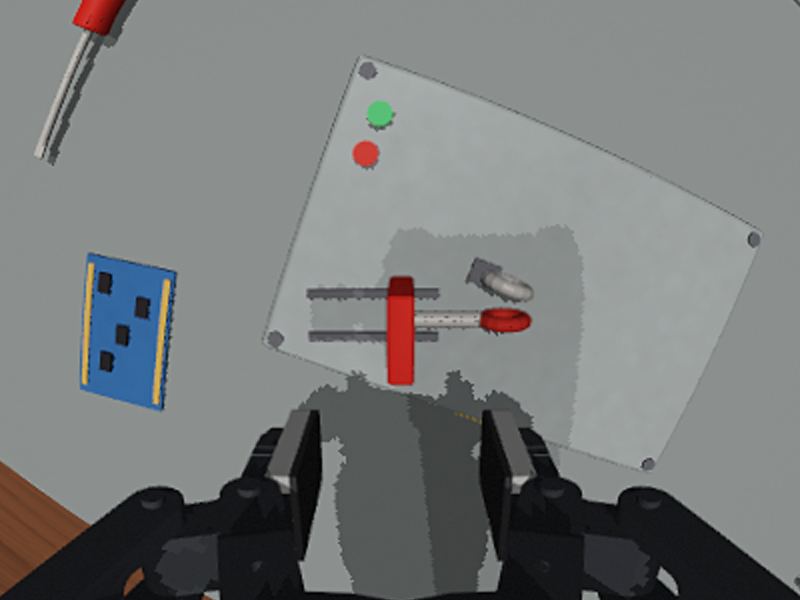

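The slide is OFF: the red eye at (505,320) sits beside the steel eye at (508,287). All four station corners are in view: (362,57), (761,233), (648,471), (263,342).

Run:
```python
from stfit2 import *
d=np.load('st3.npy',allow_pickle=True).item()
nat=lambda u:(np.array(u)+[112,60])/2
ob=[nat(x) for x in((648,471),(761,233),(362,57),(263,342))]
c=np.array([at(d,*u,.040,True)[:2] for u in ob]); C0=np.array([[-.075,-.08],[.08,-.08],[.08,.155],[-.075,.155]]);sg=np.array([[1,1],[-1,1],[-1,-1],[1,-1]])
print([round(np.linalg.norm(c[i]-c[(i+1)%4])*1000,1) for i in range(4)])
f=lambda x:np.concatenate([w(x,C0[i]+sg[i]*x[3],0)[:2]-c[i] for i in range(4)])
r=least_squares(f,[.54,.087,.235,.002],x_scale=[.01,.01,.1,.01]);print('corners',r.x[:2],np.degrees(r.x[2]),r.x[3],np.round(r.fun*1000,1))
b=fit2(d,r.x[:3],ok=lambda u,v:v<205 or u>345,rng=5); print('edges',b[0],b[1][0][:2],np.degrees(b[1][0][2]),b[1][1:])
for nm,u,z in(('steel eye',(507,286),.050),('steel top',(508,284),.0635),('red',(505,320),.05),('redtop',(505,316),.0635),('paddle',(401,330),.0875)):
    P=at(d,*nat(u),z,True); p=r.x; e=P[:2]-p[:2]; cc,s=np.cos(p[2]),np.sin(p[2]); S=np.array([cc*e[0]+s*e[1],-s*e[0]+cc*e[1]])*1000; print(nm,P[:2],S,np.hypot(*S),np.degrees(np.arctan2(S[1],S[0])))
```

```text
[np.float64(150.4), np.float64(228.9), np.float64(150.1), np.float64(229.3)]
corners [0.54271537 0.08860318] 13.390629887894372 0.002652614658393391 [ 0.3 -0.3 -0.5 -0.3 -0.2  0.6  0.3  0. ]
edges 0.0 [0.54125217 0.08562622] 13.548266034925568 ([(1, 40, 0.03), (2, 39, -0.01)], np.float64(0.23094680042239088))
steel eye [0.53015078 0.13618375] [-1.20387278 49.19684745] 49.21157494818422 91.40177815867023
steel top [0.5322082  0.13994156] [ 1.66787583 52.37602812] 52.402577521530915 88.17607468774735
red [0.5159873  0.12704848] [-17.09793155  43.59004015] 46.82340081262626 111.41729629935853
redtop [0.51926522 0.13222196] [-12.7110057   47.86374717] 49.52280241246167 104.8725486920208
paddle [0.49301446 0.17211712] [-29.00883333  92.75368968] 97.18415179841611 107.36713904729183
```

arm_command(deltas=[[0,-0.027,0.029,4,-1],[0,-0.054,0.058,8,-1],[0,-0.081,0.087,12,-1],[0,-0.108,0.115,16,-1],[0,-0.135,0.144,20,-1],[0.01,-0.162,0.173,24,-1],[0.02,-0.189,0.202,28,-1],[0.03,-0.216,0.231,32,-1],[0.04,-0.242,0.26,36,-1],[0.05,-0.269,0.288,40,-1],[0.06,-0.296,0.317,44,-1],[0.07,-0.322,0.346,47.8,-1]])

```text
time_s: 6.22
eef_pos: [0.4154, -0.2956, 0.128]
ee_rot: [[0.01, 0.968, -0.251], [0.013, -0.251, -0.968], [-1.0, 0.007, -0.015]]
wrist_force: [0.8, -0.1, 0.7]
opening: 0.0848
```

arm_command(deltas=[[0,0,0,0,-1],[0,0,0,0,-1],[0,0,0,0,-1]])

```text
time_s: 6.47
eef_pos: [0.4153, -0.2955, 0.1278]
ee_rot: [[0.01, 0.968, -0.251], [0.013, -0.251, -0.968], [-1.0, 0.006, -0.015]]
wrist_force: [-0.8, 0.3, -0.2]
opening: 0.0849
```

```bash
cat > tgt.py <<'E'
import sys
from h import *
def tgt(x,y,z,yaw):
    s=arm.sense(); R=np.array(s['ee_rot']); d=R.T@(np.array([x,y,z])-s['eef_pos'])
    cur=np.degrees(np.arctan2(R[1,2],R[0,2])); dy=(yaw-cur+180)%360-180
    print('t',s['time_s'],'pos',np.round(s['eef_pos'],4),'yaw',round(cur,2),'delta',np.round(d,4),'roll',round(-dy,2),'F',np.round(s['wrist_force'],1),'open',s['opening'],'tilt',np.round(R[:2,0],4),'q',np.round(s['joint_positions'],2))
if __name__=='__main__': tgt(*map(float,sys.argv[1:5]))
E
python3 - <<'E'
from fit import *
from tgt import tgt
d=cap('wrist'); np.save('hook2.npy',d,allow_pickle=True); tgt(.4148,-.2936,.031,-104.3)
im=cv2.resize(d['color'][:,:,::-1],None,fx=3,fy=3,interpolation=cv2.INTER_CUBIC)
x0,y0=3*128,3*60
cv2.imwrite('pics/hook2.png',im[y0:y0+600,x0:x0+800])
E
```

```text
t 6.5167 pos [ 0.4158 -0.2946  0.128 ] yaw -104.44 delta [ 0.097  -0.0019  0.0007] roll -0.14 F [-0.9  0.3  0.1] open 0.08528806931791712 tilt [0.0106 0.0131] q [ 0.6   0.37 -0.12  2.05  0.04  0.72 -1.36]
```

View pics/hook2.png

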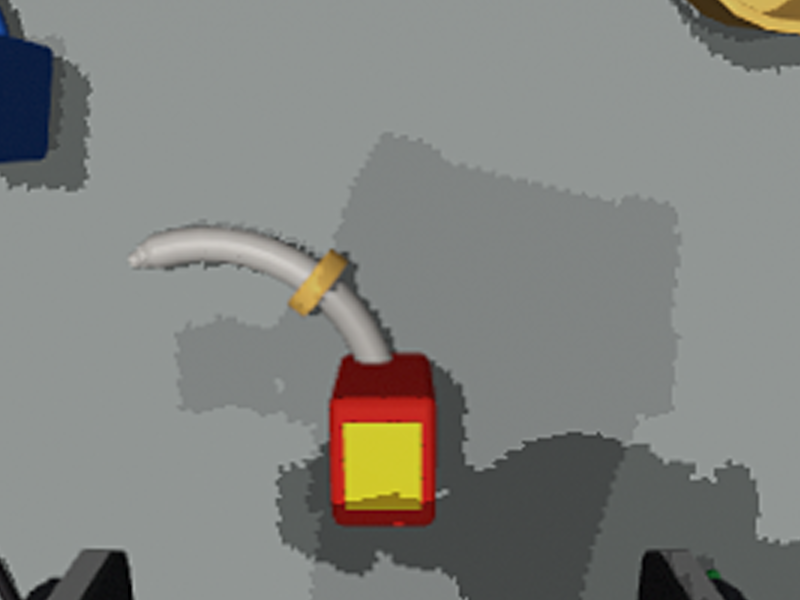

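The red hook is square with the jaws: label centre (382,465), collar (318,283), tip (135,261). I'll refit it from this nearer view.

Run:
```python
from fit import *
d=np.load('hook2.npy',allow_pickle=True).item()
n=lambda u:(np.array(u,float)+[384,180])/3
p,r=fithook(d,.003,n((382,465)),n((135,261)),n((319,283)),[n(x) for x in((180,245),(230,244),(285,263),(345,305),(370,350))])
yaw=np.degrees(p[2]); b=p[:2]+.05*np.array([np.cos(p[2]),np.sin(p[2])])
print(p[:2],yaw,np.degrees(p[3]),np.round(r,2),'block',b,'label',at(d,*n((382,465)),.053,True))
from tgt import tgt; tgt(b[0],b[1],.031,yaw)
```

```text
[ 0.42673019 -0.24568771] -103.34705654683594 49.28511502013804 [ 0.35 -0.22  0.06 -0.44 -0.11  0.14  0.15  0.27 -0.27  0.78 -0.07] block [ 0.41518774 -0.29433719] label [ 0.41508306 -0.29405434  0.053     ]
t 6.5167 pos [ 0.4158 -0.2946  0.128 ] yaw -104.44 delta [ 0.097  -0.0013  0.0013] roll -1.09 F [-0.9  0.3  0.1] open 0.08528806931791712 tilt [0.0106 0.0131] q [ 0.6   0.37 -0.12  2.05  0.04  0.72 -1.36]
```

arm_command(deltas=[[0.03,-0.001,0.001,-1,-1],[0.06,-0.001,0.001,-1,-1],[0.08,-0.001,0.001,-1,-1],[0.09,-0.001,0.001,-1,-1],[0.096,-0.001,0.001,-1,-1],[0.096,-0.001,0.001,-1,-1],[0.096,-0.001,0.001,-1,0.2],[0.096,-0.001,0.001,-1,0.5],[0.096,-0.001,0.001,-1,1],[0.096,-0.001,0.001,-1,1],[0.096,-0.001,0.001,-1,1],[0.096,-0.001,0.001,-1,1]], squeeze=40)

```text
time_s: 7.52
eef_pos: [0.4159, -0.2944, 0.0327]
ee_rot: [[0.011, 0.973, -0.233], [0.013, -0.233, -0.972], [-1.0, 0.008, -0.015]]
wrist_force: [-1.5, 2.2, 6.0]
opening: 0.0255
```

arm_command(deltas=[[0,0,0,0,1],[0,0,0,0,1],[0,0,0,0,1]])

```text
time_s: 7.77
eef_pos: [0.4159, -0.2945, 0.0328]
ee_rot: [[0.011, 0.972, -0.233], [0.012, -0.233, -0.972], [-1.0, 0.008, -0.015]]
wrist_force: [0.1, 0.3, 0.7]
opening: 0.0257
```

arm_command(deltas=[[-0.035,0,0,0,1],[-0.07,0,0,0,1],[-0.09,0.008,-0.038,-6,1],[-0.09,0.016,-0.076,-12,1],[-0.09,0.024,-0.114,-18,1],[-0.09,0.032,-0.152,-24,1],[-0.09,0.04,-0.19,-30,1],[-0.09,0.048,-0.228,-36,1],[-0.09,0.056,-0.266,-42,1],[-0.09,0.064,-0.304,-48,1],[-0.09,0.072,-0.342,-54,1],[-0.09,0.079,-0.381,-60,1]])

```text
time_s: 8.77
eef_pos: [0.5805, 0.0578, 0.1286]
ee_rot: [[0.011, 0.684, 0.729], [0.012, 0.729, -0.684], [-1.0, 0.016, -0.001]]
wrist_force: [0.5, -0.6, -1.5]
opening: 0.0253
```

```bash
python3 tgt.py .5818 .0574 .085 -38.6
```

```text
t 8.7667 pos [0.5805 0.0578 0.1286] yaw -43.2 delta [ 0.0436 -0.0001  0.0013] roll -4.6 F [ 0.5 -0.6 -1.5] open 0.025340479192925494 tilt [0.0106 0.012 ] q [ 0.13  0.5  -0.43  1.87  0.26  0.82 -1.18]
```

arm_command(deltas=[[0.02,0,0.001,-4.6,1],[0.04,0,0.001,-4.6,1],[0.052,0,0.001,-4.6,1],[0.057,0,0.001,-4.6,1],[0.057,0,0.001,-4.6,1],[0.057,0,0.001,-4.6,1]])

```text
time_s: 9.27
eef_pos: [0.5817, 0.0572, 0.0716]
ee_rot: [[0.01, 0.625, 0.781], [0.012, 0.781, -0.625], [-1.0, 0.016, 0.001]]
wrist_force: [-0.3, -0.3, -1.6]
opening: 0.0256
```

Run:
```python
from h import *
from tgt import tgt
d=cap('wrist'); np.save('h3.npy',d,allow_pickle=True); tgt(.5818,.0574,.0698,-38.6)
im=cv2.resize(d['color'][:,:,::-1],None,fx=3,fy=3,interpolation=cv2.INTER_CUBIC)
x0,y0=3*110,3*50
cv2.imwrite('pics/h3.png',im[y0:y0+600,x0:x0+800])
```

```text
t 9.3167 pos [0.582  0.0572 0.0719] yaw -38.67 delta [ 0.0021  0.     -0.0003] roll -0.07 F [-0.5 -0.6 -2.1] open 0.02578735557690004 tilt [0.0111 0.0118] q [ 0.12  0.58 -0.41  1.9   0.33  0.72 -1.16]
```

View pics/h3.png

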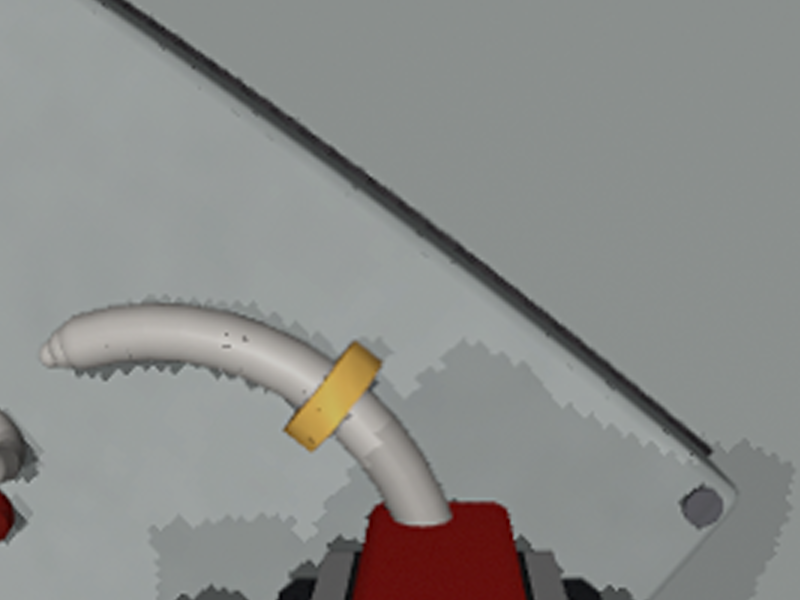

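The tip is at (45,350) and the collar at (335,395), but the eyes are cut off at the left near (5,450). I'll save a wider crop of the same picture with the model overlaid.

```bash
cat > ov.py <<'E'
from stfit2 import *
A=np.array([.5427,.0886,np.radians(13.4)])
def overlay(d,A,fn,crop,sc=3):
    im=cv2.resize(d['color'][:,:,::-1],None,fx=sc,fy=sc,interpolation=cv2.INTER_CUBIC)
    def dot(P,col):
        u=(proj(d,P,True)+.5)*sc-.5
        if abs(u).max()<4000: cv2.circle(im,tuple(int(round(x)) for x in u),1,col,-1)
    for a in np.linspace(0,2*np.pi,36,endpoint=False):
        for R_,col in((.0065,(255,255,0)),(.0135,(0,255,0))):
            dot(w(A,[0,.05+R_*np.cos(a)],.05+R_*np.sin(a)),col)
    for a in np.radians(np.arange(-40,130,2)): dot(w(A,[.05*np.cos(a),.05*np.sin(a)],.05),(255,0,255))
    dr=np.array([np.cos(np.radians(110)),np.sin(np.radians(110))])
    for a in np.linspace(0,2*np.pi,36,endpoint=False):
        dot(w(A,dr*(.048+.0135*np.cos(a)),.05+.0135*np.sin(a)),(0,255,255))
    x,y=crop; cv2.imwrite(fn,im[y*sc:y*sc+600,x*sc:x*sc+800])
E
python3 - <<'E'
from ov import *
d=np.load('h3.npy',allow_pickle=True).item()
overlay(d,A,'pics/h3b.png',(0,50))
E
```

```text
(no output)
```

View pics/h3b.png

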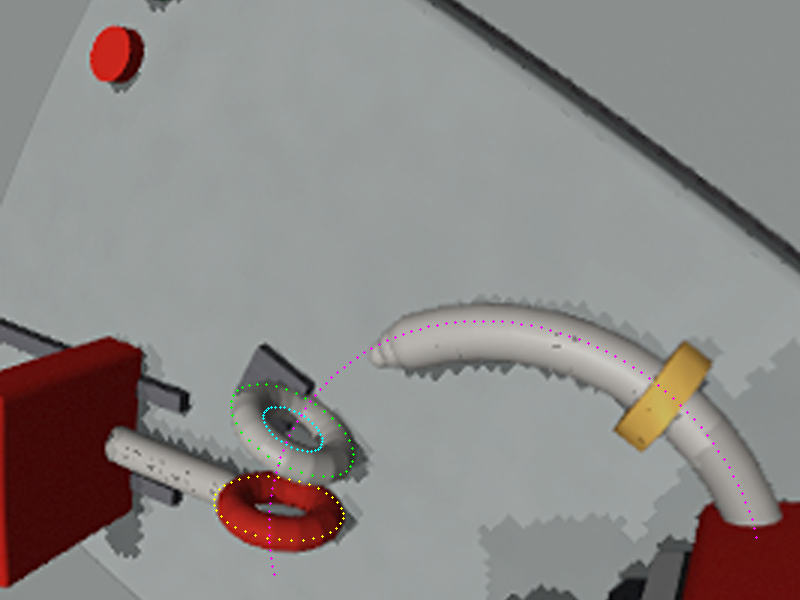

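The model fits the eyes within about 0.6 mm: steel eye hole seen at (296,432), model at (293,429). The held hook's tip at (376,353) lies roughly 3 mm inside the 50 mm circle, so I'll fit the hook's pose in the grip.

```bash
cat > hf.py <<'E'
from ov import *
def hf(d,tip,col,bar,foot,off,sc=3):
    n=lambda u:(np.array(u,float)+.5)/sc-.5+np.array(off)
    ctip=n(tip);ccol=n(col);B=[n(b) for b in bar]
    def f(p):
        P=lambda a:[p[0]+.05*np.cos(p[2]+a),p[1]+.05*np.sin(p[2]+a),foot+.01]
        return np.concatenate([(proj(d,P(np.radians(112)),True)-ctip),(proj(d,P(np.radians(49.4)),True)-ccol)]+[[(np.linalg.norm(at(d,*b,foot+.01,True)[:2]-p[:2])-.05)*1500] for b in B])
    r=least_squares(f,[A[0],A[1],np.radians(-38.6)]); return r.x,r.fun
E
python3 - <<'E'
from hf import *
d=np.load('h3.npy',allow_pickle=True).item()
bar=[(420,340),(500,337),(570,352),(620,377),(712,440),(740,490)]
for foot in(.0400,.0415,.043):
    p,r=hf(d,(376,353),(663,396),bar,foot,(0,50)); print(foot,p[:2],np.degrees(p[2]),np.round(r,2), 'block',p[:2]+.05*np.array([np.cos(p[2]),np.sin(p[2])]))
for nm,u,z in(('hole',(296,432),.05),):
    P=at(d,(u[0]+.5)/3-.5,(u[1]+.5)/3-.5+50,z,True); print(P, 'model',w(A,[0,.05],.05))
E
```

```text
0.04 [0.54172345 0.08662079] -37.97268098072602 [ 1.32  1.33 -0.82  0.28  0.34 -0.99 -1.2  -1.72  1.56  0.59] block [0.58113866 0.05585651]
0.0415 [0.54212606 0.0866487 ] -38.05330230092797 [ 0.75  1.3  -0.49  0.52  0.19 -1.01 -1.17 -1.7   1.47  0.42] block [0.58149794 0.05582899]
0.043 [0.54253057 0.08667592] -38.131819019561235 [ 0.17  1.27 -0.15  0.76  0.05 -1.03 -1.15 -1.67  1.37  0.24] block [0.58186018 0.05580228]
[0.53115171 0.13625552 0.05      ] model [0.5311126  0.13723879 0.05      ]
```

arm_command(deltas=[[0.001,0.001,0,0,1],[0.002,0.001,0,0,1],[0.003,0.001,0,0,1],[0.003,0.001,0,0,1]])

```text
time_s: 9.65
eef_pos: [0.5831, 0.0578, 0.0697]
ee_rot: [[0.012, 0.625, 0.781], [0.011, 0.78, -0.625], [-1.0, 0.016, 0.002]]
wrist_force: [-1.6, -1.2, 4.0]
opening: 0.0257
```

```bash
python3 tgt.py .5818 .0574 .0698 -38.6
```

```text
t 9.65 pos [0.5831 0.0578 0.0697] yaw -38.69 delta [-0.0001 -0.0011 -0.0007] roll -0.09 F [-1.6 -1.2  4. ] open 0.025744895841261925 tilt [0.012  0.0114] q [ 0.11  0.59 -0.41  1.89  0.33  0.71 -1.16]
```

arm_command(deltas=[[0,0,0,0,0.3],[0,0,0,0,0.3],[0,0,0,0,0.3],[0,0,0,0,1],[0,0,0,0,1],[0,0,0,0,1],[0,0,0,0,1]], squeeze=40)

```text
time_s: 10.23
eef_pos: [0.5833, 0.0579, 0.0699]
ee_rot: [[0.012, 0.625, 0.781], [0.012, 0.78, -0.625], [-1.0, 0.017, 0.003]]
wrist_force: [-0.3, 0.1, 3.0]
opening: 0.0255
```

Run:
```python
from ov import *
from tgt import tgt
d=cap('wrist'); np.save('h4.npy',d,allow_pickle=True); tgt(.5818,.0574,.0698,-38.6)
A[1]-=.0007
overlay(d,A,'pics/h4.png',(0,50))
```

```text
t 10.2833 pos [0.5833 0.0579 0.0699] yaw -38.69 delta [ 0.0001 -0.0014 -0.0009] roll -0.09 F [-0.   0.9  3.3] open 0.02538588602225147 tilt [0.0125 0.0115] q [ 0.11  0.59 -0.41  1.89  0.33  0.71 -1.16]
```

View pics/h4.png

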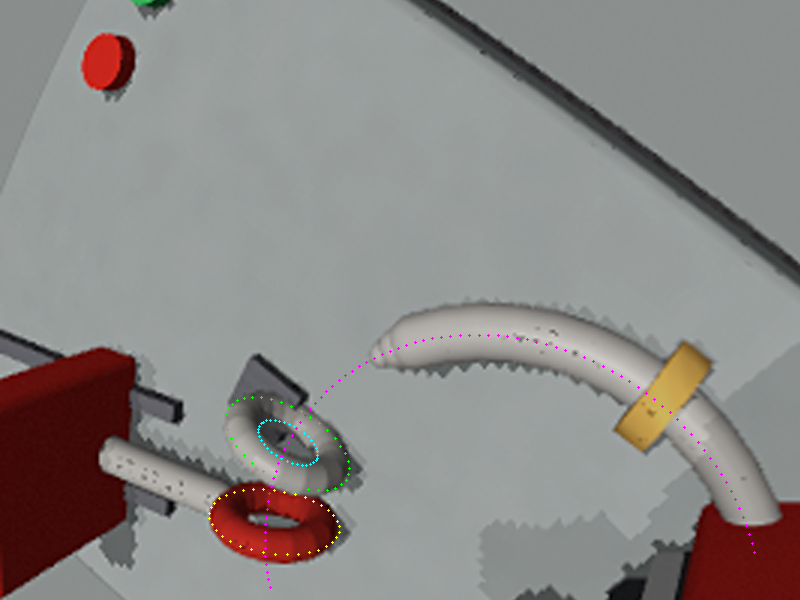

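Standing on the face and regripped, the tip (376,353) now lies on the circle, and the model eyes overlay the real ones within 2–3 px at 3× scale. I'll take the hook-to-station offset from this view.

Run:
```python
from hf import *
A[1]-=.0007
d=np.load('h4.npy',allow_pickle=True).item()
bar=[(420,340),(500,335),(570,350),(620,375),(712,440),(742,490)]
p,r=hf(d,(376,354),(663,396),bar,.040,(0,50)); print(p[:2],np.degrees(p[2]),np.round(r,2),'A',A[:2],'diff',p[:2]-A[:2])
s=arm.sense(); R=np.array(s['ee_rot']); t=np.array(s['eef_pos'])
print('centre from TCP',t[:2]-.05*R[:2,2])
T=R.T@np.array([A[0]-p[0],A[1]-p[1],0]); print('tool corr',np.round(T*1000,2)); C=R.T@(np.array([p[0],p[1],t[2]])-t); print('hook arc centre in tool',C)
```

```text
[0.54403478 0.0873036 ] -37.88319425691993 [ 0.69  1.01 -0.33  0.22  0.16 -0.6  -0.86 -1.47  1.15  0.55] A [0.5427 0.0879] diff [ 0.00133478 -0.0005964 ]
centre from TCP [0.54429141 0.08916875]
tool corr [-0.01 -0.37 -1.41]
hook arc centre in tool [-0.0001517  -0.00161393 -0.04903407]
```

arm_command(deltas=[[-0.0003,-0.0004,-0.0014,0,1],[-0.0003,0.0026,-0.0016,-3.5,1],[-0.0003,0.0056,-0.0019,-7,1],[-0.0003,0.0086,-0.0024,-10.5,1],[-0.0003,0.0115,-0.0031,-14,1],[-0.0003,0.0144,-0.004,-17.5,1],[-0.0003,0.0173,-0.005,-21,1],[-0.0003,0.0173,-0.005,-21,1],[-0.0003,0.0173,-0.005,-21,1]])

```text
time_s: 11.03
eef_pos: [0.5897, 0.0746, 0.07]
ee_rot: [[0.011, 0.305, 0.952], [0.012, 0.952, -0.305], [-1.0, 0.015, 0.007]]
wrist_force: [-1.1, -0.1, -2.1]
opening: 0.0255
```

Run:
```python
from ov import *
from tgt import tgt
A[1]-=.0007
d=cap('wrist'); np.save('h5.npy',d,allow_pickle=True)
y=np.radians(-38.6+21); tgt(A[0]+.0495*np.cos(y)-.001*np.sin(y),A[1]+.0495*np.sin(y)+.001*np.cos(y),.0697,-17.6)
overlay(d,A,'pics/h5.png',(40,60),4)
u=proj(d,w(A,[0,.05],.05),True); print(u)
```

```text
t 11.0833 pos [0.5897 0.0745 0.0701] yaw -17.8 delta [ 0.0004 -0.0004  0.0007] roll -0.2 F [ 0.5  0.5 -1.3] open 0.025444510461462934 tilt [0.0115 0.0116] q [ 0.15  0.61 -0.5   1.87  0.4   0.75 -0.88]
[115.60565993 174.57099175]
```

View pics/h5.png

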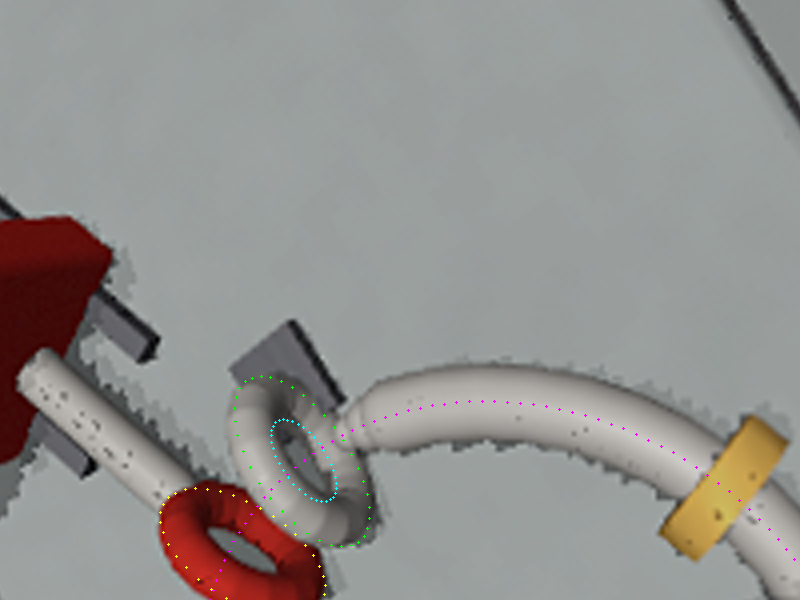

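The tip at (348,432) is right at the steel eye's mouth and on the arc. The hole overlay centre (303,460) matches the real hole, so I'll thread it in small steps with force checks.

arm_command(deltas=[[0.0003,0.0013,0.0002,-1.5,1],[0.0003,0.0026,0.0002,-3,1],[0.0003,0.0052,-0.0001,-6,1],[0.0003,0.0077,-0.0005,-9,1],[0.0003,0.0103,-0.001,-12,1],[0.0003,0.0103,-0.001,-12,1]])

```text
time_s: 11.58
eef_pos: [0.5922, 0.0849, 0.0701]
ee_rot: [[0.012, 0.098, 0.995], [0.012, 0.995, -0.098], [-1.0, 0.013, 0.011]]
wrist_force: [0.7, -0.7, 1.1]
opening: 0.0255
```

```bash
cat > c.py <<'E'
from tgt import *
A=[.5427,.0879]; s=arm.sense(); R=np.array(s['ee_rot']); y=np.arctan2(R[1,2],R[0,2])
tgt(A[0]+.0495*np.cos(y)-.001*np.sin(y),A[1]+.0495*np.sin(y)+.001*np.cos(y),.0697,np.degrees(y))
print('F tool',np.round(R.T@s['wrist_force'],1),'theta hook',np.degrees(y)+.7-13.4,'M',np.round(s['ft_torque'],2))
E
python3 c.py
```

```text
t 11.5833 pos [0.5922 0.0849 0.0701] yaw -5.65 delta [ 0.0003 -0.0009 -0.    ] roll -0.0 F [ 0.7 -0.7  1.1] open 0.025514710238688166 tilt [0.012  0.0118] q [ 0.17  0.63 -0.55  1.86  0.45  0.76 -0.72]
F tool [-1.1 -0.6  0.8] theta hook -18.35282446141659 M [-0.03  0.01  0.02]
```

arm_command(deltas=[[0,0.0026,-0.0001,-3,1],[0,0.0052,-0.0004,-6,1],[0,0.0077,-0.0008,-9,1],[0,0.0103,-0.0013,-12,1],[0,0.0103,-0.0013,-12,1]])

```text
time_s: 12.0
eef_pos: [0.5918, 0.0956, 0.0702]
ee_rot: [[0.012, -0.112, 0.994], [0.012, 0.994, 0.112], [-1.0, 0.011, 0.013]]
wrist_force: [0.4, -0.8, 0.5]
opening: 0.0259
```

```bash
python3 c.py
```

```text
t 12.0 pos [0.5918 0.0956 0.0702] yaw 6.41 delta [ 0.0004 -0.0012 -0.0002] roll -0.0 F [ 0.4 -0.8  0.5] open 0.025890634859811967 tilt [0.0119 0.0122] q [ 0.19  0.64 -0.6   1.85  0.49  0.78 -0.56]
F tool [-0.5 -0.8  0.3] theta hook -6.29115265742412 M [ 0.07 -0.   -0.03]
```

arm_command(deltas=[[0,0.0023,-0.0001,-3,1],[0,0.0048,-0.0004,-6,1],[0,0.0072,-0.0009,-9,1],[0,0.0097,-0.0014,-12,1],[0,0.0097,-0.0014,-12,1]])

```text
time_s: 12.42
eef_pos: [0.5893, 0.1054, 0.0702]
ee_rot: [[0.012, -0.316, 0.949], [0.013, 0.949, 0.316], [-1.0, 0.008, 0.015]]
wrist_force: [0.1, 0.2, 0.7]
opening: 0.0255
```

```bash
python3 c.py
```

```text
t 12.4167 pos [0.5893 0.1054 0.0702] yaw 18.39 delta [ 0.0005 -0.0009 -0.0002] roll -0.0 F [0.1 0.2 0.7] open 0.025492432462872992 tilt [0.0118 0.0126] q [ 0.2   0.66 -0.65  1.85  0.53  0.8  -0.4 ]
F tool [-0.7  0.1  0.2] theta hook 5.694829775764456 M [ 0.1   0.03 -0.01]
```

arm_command(deltas=[[0,0.0023,-0.0001,-3,1],[0,0.0048,-0.0004,-6,1],[0,0.0072,-0.0009,-9,1],[0,0.0097,-0.0014,-12,1],[0,0.0097,-0.0014,-12,1]])

```text
time_s: 12.83
eef_pos: [0.5848, 0.1146, 0.0704]
ee_rot: [[0.012, -0.505, 0.863], [0.013, 0.863, 0.505], [-1.0, 0.005, 0.017]]
wrist_force: [0.1, 0.7, 0.9]
opening: 0.0254
```

```bash
python3 c.py
```

```text
t 12.8333 pos [0.5848 0.1146 0.0704] yaw 30.35 delta [ 0.0007 -0.0007 -0.0003] roll -0.0 F [0.1 0.7 0.9] open 0.025387429469575985 tilt [0.012  0.0132] q [ 0.22  0.67 -0.7   1.86  0.57  0.81 -0.24]
F tool [-0.9  0.6  0.5] theta hook 17.649022242452318 M [ 0.17  0.06 -0.03]
```

arm_command(deltas=[[0,0.0024,-0.0001,-3,1],[0,0.0049,-0.0004,-6,1],[0,0.0082,-0.001,-10,1],[0,0.0082,-0.001,-10,1]])

```text
time_s: 13.17
eef_pos: [0.5796, 0.1215, 0.0704]
ee_rot: [[0.012, -0.647, 0.762], [0.014, 0.763, 0.647], [-1.0, 0.003, 0.018]]
wrist_force: [0.6, 1.6, 0.4]
opening: 0.0257
```

arm_command(deltas=[[0,0.0009,0,-1,1],[0,0.0017,-0.0001,-2,1],[0,0.0026,-0.0001,-3,1],[0,0.0026,-0.0001,-3,1]])

```text
time_s: 13.5
eef_pos: [0.578, 0.1233, 0.0705]
ee_rot: [[0.012, -0.686, 0.728], [0.013, 0.728, 0.686], [-1.0, 0.001, 0.018]]
wrist_force: [1.1, -0.5, 1.8]
opening: 0.0255
```

```bash
python3 c.py
```

```text
t 13.5 pos [0.578  0.1233 0.0705] yaw 43.31 delta [ 0.0008 -0.0005 -0.0005] roll -0.0 F [ 1.1 -0.5  1.8] open 0.025485679400140356 tilt [0.0121 0.0134] q [ 0.24  0.68 -0.75  1.87  0.61  0.82 -0.06]
F tool [-1.8 -1.1  0.5] theta hook 30.6095374518027 M [-0.01 -0.19 -0.  ]
```

arm_command(deltas=[[0,0.0009,0,-1,1],[0,0.0017,-0.0001,-2,1],[0,0.0017,-0.0001,-2,1]])

```text
time_s: 13.75
eef_pos: [0.5766, 0.1245, 0.0705]
ee_rot: [[0.012, -0.712, 0.702], [0.013, 0.702, 0.712], [-1.0, 0.001, 0.018]]
wrist_force: [0.6, -0.2, 0.5]
opening: 0.0257
```

```bash
python3 c.py
```

```text
t 13.75 pos [0.5766 0.1245 0.0705] yaw 45.38 delta [ 0.0008 -0.0006 -0.0004] roll -0.0 F [ 0.6 -0.2  0.5] open 0.025717393832669393 tilt [0.012  0.0133] q [ 0.25  0.68 -0.76  1.87  0.62  0.83 -0.04]
F tool [-0.5 -0.6  0.3] theta hook 32.679881104616875 M [ 0.08 -0.15 -0.06]
```

arm_command(deltas=[[0,0.0009,0,-1,1],[0,0.0013,0,-1.5,1],[0,0.0013,0,-1.5,1]])

```text
time_s: 14.0
eef_pos: [0.5759, 0.1254, 0.0706]
ee_rot: [[0.012, -0.73, 0.683], [0.013, 0.683, 0.73], [-1.0, 0.0, 0.018]]
wrist_force: [2.6, 0.2, 1.0]
opening: 0.0259
```

```bash
python3 c.py
```

```text
t 14.0 pos [0.5759 0.1254 0.0706] yaw 46.92 delta [ 0.0009 -0.0004 -0.0006] roll -0.0 F [2.6 0.2 1. ] open 0.025872456191947224 tilt [0.0124 0.0134] q [ 0.25  0.68 -0.76  1.87  0.62  0.83 -0.01]
F tool [-1.  -1.8  1.9] theta hook 34.21703045092352 M [ 0.04 -0.36 -0.02]
```

arm_command(deltas=[[0,0.0005,0,-0.5,1],[0,0.0009,0,-1,1],[0,0.0009,0,-1,1]])

```text
time_s: 14.25
eef_pos: [0.5758, 0.1261, 0.0707]
ee_rot: [[0.013, -0.743, 0.67], [0.014, 0.67, 0.742], [-1.0, -0.001, 0.019]]
wrist_force: [4.0, -1.0, -1.1]
opening: 0.0254
```

```bash
python3 c.py
```

```text
t 14.25 pos [0.5758 0.1261 0.0707] yaw 47.95 delta [ 0.001   0.     -0.0011] roll -0.0 F [ 4.  -1.  -1.1] open 0.02544964435453443 tilt [0.0135 0.0137] q [ 0.25  0.68 -0.77  1.87  0.63  0.83 -0.  ]
F tool [ 1.2 -3.6  1.9] theta hook 35.25478575043985 M [ 0.1  -0.84 -0.03]
```

arm_command(deltas=[[0.0003,0.0004,-0.0006,0,1],[0.0005,0.0009,-0.0012,0,1],[0.0005,0.0009,-0.0012,0,1]])

```text
time_s: 14.5
eef_pos: [0.5757, 0.1261, 0.0708]
ee_rot: [[0.016, -0.742, 0.67], [0.015, 0.67, 0.742], [-1.0, -0.002, 0.022]]
wrist_force: [5.6, 0.9, 0.7]
opening: 0.0256
```

```bash
python3 c.py
```

```text
t 14.5 pos [0.5757 0.1261 0.0708] yaw 47.93 delta [ 0.0011 -0.0001 -0.001 ] roll -0.0 F [5.6 0.9 0.7] open 0.025642264696841947 tilt [0.0162 0.0147] q [ 0.25  0.68 -0.77  1.87  0.63  0.82 -0.  ]
F tool [-0.6 -3.6  4.4] theta hook 35.23401420888976 M [ 0.17 -1.23 -0.07]
```

arm_command(deltas=[[0,0.0009,-0.0012,0,1],[0,0.0012,-0.0017,0,1],[0,0.0014,-0.0021,0,1],[0,0.0014,-0.0021,0,1]])

```text
time_s: 14.83
eef_pos: [0.5754, 0.1259, 0.0713]
ee_rot: [[0.021, -0.742, 0.67], [0.017, 0.671, 0.742], [-1.0, -0.004, 0.026]]
wrist_force: [9.3, 1.6, -3.7]
opening: 0.0258
```

```bash
python3 c.py
```

```text
t 14.8333 pos [0.5754 0.1259 0.0713] yaw 47.9 delta [ 0.0016 -0.0002 -0.0007] roll -0.0 F [ 9.3  1.6 -3.7] open 0.025756575453315406 tilt [0.0206 0.0168] q [ 0.25  0.68 -0.77  1.88  0.63  0.82 -0.  ]
F tool [ 4.  -5.8  7.3] theta hook 35.19852181766478 M [ 0.48 -2.11 -0.12]
```

arm_command(deltas=[[0.0008,0.0014,-0.0021,0,1],[0.0008,0.0014,-0.0021,0,1],[0.0008,0.0014,-0.0021,0,1],[0.0008,0.0014,-0.0021,0,1]])

```text
time_s: 15.17
eef_pos: [0.5753, 0.1259, 0.0713]
ee_rot: [[0.025, -0.742, 0.67], [0.019, 0.671, 0.741], [-1.0, -0.006, 0.031]]
wrist_force: [7.8, 1.4, -0.7]
opening: 0.0256
```

```bash
python3 c.py
```

```text
t 15.1667 pos [0.5753 0.1259 0.0713] yaw 47.87 delta [ 0.0016 -0.0003 -0.0006] roll -0.0 F [ 7.8  1.4 -0.7] open 0.02562809676686971 tilt [0.0252 0.0187] q [ 0.26  0.68 -0.77  1.88  0.63  0.81 -0.01]
F tool [ 0.9 -4.9  6.3] theta hook 35.174474652840296 M [ 0.31 -1.91 -0.1 ]
```

arm_command(deltas=[[0.0005,0.0017,-0.0024,0,1],[0.0005,0.0019,-0.0028,0,1],[0.0005,0.0019,-0.0028,0,1],[0.0005,0.0019,-0.0028,0,1],[0.0005,0.0019,-0.0028,0,1]])

```text
time_s: 15.58
eef_pos: [0.5752, 0.1258, 0.0717]
ee_rot: [[0.031, -0.741, 0.671], [0.021, 0.671, 0.741], [-0.999, -0.009, 0.037]]
wrist_force: [10.4, 1.8, -2.8]
opening: 0.0254
```

```bash
python3 c.py
```

```text
t 15.5833 pos [0.5752 0.1258 0.0717] yaw 47.84 delta [ 0.0019 -0.0003 -0.0005] roll -0.0 F [10.4  1.8 -2.8] open 0.025415044340589013 tilt [0.0311 0.0213] q [ 0.26  0.67 -0.77  1.89  0.63  0.8  -0.01]
F tool [ 3.2 -6.4  8.2] theta hook 35.13923458162578 M [ 0.44 -2.44 -0.09]
```

arm_command(deltas=[[0.0005,0.0018,-0.0027,0,1],[0.0005,0.0018,-0.0027,0,1],[0.0005,0.0018,-0.0027,0,1]])

```text
time_s: 15.83
eef_pos: [0.575, 0.1257, 0.0719]
ee_rot: [[0.037, -0.741, 0.671], [0.024, 0.672, 0.74], [-0.999, -0.011, 0.043]]
wrist_force: [10.3, 1.8, -4.6]
opening: 0.0255
```

arm_command(deltas=[[0.0005,0.0005,-0.0007,0,1],[0.0012,0,0,0,1],[0.0018,0,0,0,1],[0.0018,0,0,0,0.3],[0.0018,0,0,0,0.3],[0.0018,0,0,0,0.2],[0.0018,0,0,0,0],[0.0018,0,0,0,-0.4],[0.0018,0,0,0,-0.4],[0.0018,0,0,0,-0.4],[0.0018,0,0,0,-0.4]])

```text
time_s: 16.75
eef_pos: [0.575, 0.1257, 0.07]
ee_rot: [[0.037, -0.74, 0.671], [0.024, 0.672, 0.74], [-0.999, -0.011, 0.042]]
wrist_force: [0.8, -0.2, 1.0]
opening: 0.0599
```

```bash
python3 c.py
```

```text
t 16.75 pos [0.575  0.1257 0.07  ] yaw 47.8 delta [ 0.0003 -0.0005 -0.0002] roll -0.0 F [ 0.8 -0.2  1. ] open 0.05994752520543048 tilt [0.0366 0.0239] q [ 0.26  0.67 -0.77  1.89  0.64  0.79 -0.01]
F tool [-1.  -0.7  0.4] theta hook 35.10188280462922 M [ 0.01  0.1  -0.02]
```

arm_command(deltas=[[-0.01,0,0,0,-0.4],[-0.03,0,0,0,-0.4],[-0.06,0,0,0,-0.4],[-0.09,0,0,0,-0.4],[-0.12,0,0,0,-0.4],[-0.13,0,0,0,-0.4],[-0.13,0,0,0,-0.4],[-0.13,0,0,0,-0.4]])

```text
time_s: 17.42
eef_pos: [0.5703, 0.1224, 0.2003]
ee_rot: [[0.038, -0.74, 0.671], [0.024, 0.672, 0.74], [-0.999, -0.012, 0.043]]
wrist_force: [-0.1, -0.1, 0.7]
opening: 0.0601
```

Run:
```python
from ov import *
from tgt import tgt
A[1]-=.0007
d=cap('wrist'); np.save('h6.npy',d,allow_pickle=True); tgt(.575,.1257,.2,47.8)
t=cap('top'); m=cv2.absdiff(t['color'],np.load('top0.npy',allow_pickle=True).item()['color']).max(2)
u=proj(d,w(A,[.02,.04],.05),True); c=np.clip((u-[133,100]).astype(int),0,[245,184]); print(u,c)
overlay(d,A,'pics/h6.png',tuple(c),3)
```

```text
t 17.4667 pos [0.5697 0.1221 0.1992] yaw 47.79 delta [-0.0006 -0.0015  0.0063] roll -0.01 F [-0.3 -0.  -0.6] open 0.059774853029639266 tilt [0.0356 0.0231] q [ 0.37  0.51 -0.9   1.81  0.46  1.    0.12]
[243.37222299 162.83545902] [110  62]
```

View pics/h6.png

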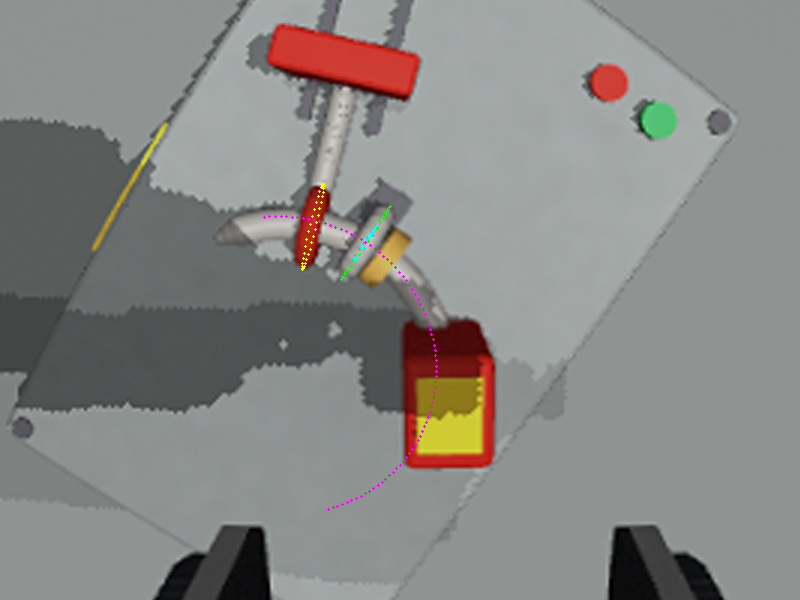

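The hook is through both eyes: tip (225,235), red eye (313,228), steel eye (366,243), collar (385,258) against the steel eye. It stands level with the jaws clear, so I'm handing in.

```bash
python3 -c "
from h import *
print(workorder.close_job()); print(arm.sense()['time_s'])"
```

```text
the job is handed in; nothing more can be done
None
the job is handed in; nothing more can be done
```

The job is handed in at about 17.5 s of the 72 s, and as far as I could check, the hook is locked through both eyes. No verdict was reported.

**What I did:**
- **Slide:** I pinched the red paddle and slid it to its end stop, which I felt as about 14 N at the wrist. The wrist picture then showed the slide OFF.
- **Threading:** I stood the red C-hook on the station, regripped it there to level it, and swung it along its arc. Wrist readings stayed around 2 N or less until the collar met the steel eye.
- **Pressing home:** I pressed at about 10 N. Two readings 0.25 s apart showed 10.6 N and 10.5 N sideways, with up to 4.6 N of vertical force as well, then I let go and lifted clear.

**Last checks:**
- **Position:** The final wrist picture shows the bar through the red and steel eyes and the brass collar at the steel eye. The tip is roughly 45 mm beyond it, the block is standing on the station, and the open jaws are clear.
- **Disagreements:** The station's visible edges measured about 2.5 mm inside the stated size on each side, so I allowed for that inset. The tool tilted to about 0.04 rad while pressing, which lifted the hook's block 1–2 mm until release.
- **Not checked:** I did not measure the bystanders' positions at the end. The arm's path kept clear of them and the wrist readings showed no unexpected contact. The force on the steel eye was only inferred from the wrist sensor.

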